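# Close the battery tub: fold the flap and tuck it under the lip

## Robot

A 6-joint arm with a two-finger parallel gripper is mounted at the origin on the work surface. World frame = base frame: x ahead of the robot, y to its left, z up, the work surface at z = 0. Lengths are in m, angles in degrees, forces in N, time in s.
With the tool pointing down it reaches from about 0.4 to 0.825 m from the base axis. Payload 7 kg.
Tool frame: the origin (TCP) lies at the very end of the fingers, on their centre line; the grasp point (between the pads) lies 19 mm behind it (ctrl.hold_point_z is the distance from the TCP to the grasp point, in m); z points along the fingers, y is the line along which they close (so a half turn about z gives the same grasp; the last joint's range is limited). The gripper opens to 88 mm and grips with 3 to 60 N. Pads are 19 mm wide; open, the fingers measure 130 mm over their backs; the gripper's body (78 mm by 193 mm) begins 47 mm behind the grasp point.
Start: joints at [85.606, 20.546, 0.682, 0, -70.136, -16.507], TCP at [0.241, 0.631, 0.227] pointing down, gripper open.
Joint ranges: [-176.03, 176.03], [-82.01, 121.73], [-58.28, 71.71], [-173.87, 95.51], [-174.79, -0.11], [-173.66, 173.66]. Speed limits (degrees/s): [136.94, 136.94, 172.46, 180, 180, 180].

## Interface

Orientations are given as [roll, pitch, yaw] about the fixed x, y, z axes, in that order (R = Rz(yaw) Ry(pitch) Rx(roll)).
In Python, from plant import sensors, viewer, workorder, ctrl gives the robot as it stands.
- The arm moves only by the shell command python3 -m pendant 'ROWS'. ROWS is JSON, a list of rows, each a list of 3 entries, a list of its own where there are three numbers: the opening, from -1 (shut) to 1 (fully open), so that 0 is half open, then the shift along the tool's x, y, z in m, then the turn, a rotation vector about the tool's x, y, z in degrees. A call has 1 to 10 rows; each row is the pose to reach, as a shift and turn from the pose commanded when the call began, along the tool's axes at that moment; what a row does not reach only later rows make up. A row lasts 1/12 s, in which the tool goes at most 41.7 mm and 7.16 degrees, less where a joint would pass 70% of its speed; a pose out of reach is approached as far as the arm can. A call with a gripper value outside its range is refused whole. The fingers move at their own pace and stop on an object; the grip force is fixed at half the most. Time passes only in rows, so rows that repeat a pose let the fingers close. It gives the time, the measured TCP pose, the force, the opening and the grip force at its end, in the units of the state.
- sensors.get_obs(): the state, without advancing time (a new reading comes with each control period).
- viewer.snapshot(name): name is "scene" or "side" or "wrist"; returns the picture (400x640x3 uint8, red, green, blue); there is no depth.
- viewer.camera_params(name): a dict with "fx", "fy", "cx", "cy" (pixels), "dist" ([k1, k2, p1, p2, k3] as OpenCV has them; the pictures are not rectified), "extrinsics" (4x4, takes a point from world to camera coordinates). Camera axes: x right, y up, looking along -z (the intrinsics and any distortion apply to the point x, -y, -z); pixel columns grow to the right and rows downward; lengths in m; the calibration is good to about 2 mm. A picture is of the moment at which its call begins: read the wrist's pose just before it. camera_params takes no time and is no camera call; for the wrist camera it gives the pose at the moment of the call.
- workorder.close_job(): hands the job in; it is judged then, once.
The state is a dict: "clock": time; "joint_pos": joint angles; "qvel": joint speeds; "tau": joint torques, N m; "tool_pos": TCP position; "orientation": TCP orientation; "force": force on the tool from outside, world axes, zero at the start; "moment": the same for the moment, N m; "opening": finger opening in m; "gripper_force": force on a finger pad.
Only numpy, scipy, OpenCV 4.12 (cv2) and the standard library are available. Lean on these libraries where they do the work, as an engineer would, in place of code of your own. Each camera call takes 0.05 s, during which the arm holds its last target. There are 200 camera calls.

## Task

The little clear tub of sorted batteries stands open. Using only the fingertips, gently fold its white cover flap down over the tub, and while pressing it down push it along on its sliding hinge until its free edge is tucked well beneath the white lip on the opposite wall, then let go so that the lip keeps it shut. Only push and press: do not pinch or lift anything, do not shove the tub about, and leave the cup, the bottle and the roll of tape where they stand.

Things in the scene. Friction and masses are not known exactly. Their poses are not given: they have to be found in the camera images.
- tub: Loose clear plastic tub, about 3 kg with its batteries, 170 (x) x 140 (y) x 70 mm high (walls 4 mm; the far wall, at its +x end, is 87 mm high and carries the lip). Origin: centre of its underside on the table; x runs from the hinge side (nearest the robot, give or take 40 degrees of yaw) to the lip side, z up. White hinge brackets stand outside the side walls, up to 75 mm high and 152 mm over all. The table friction holds it against sideways pushes of up to 12 N or more.
- flap (a joint): Angle of the white rigid cover flap about its hinge, rad: 0 = folded down level over the tub (a hard stop), about 1.5 = standing upright, stop at 1.75. The flap is a plate 120 mm long (hinge to free edge), 124 mm wide, 4 mm thick. The hinge is springy: it holds the flap at about 1.5 and pushes it back up whenever it is let go before it is tucked (about 1.2 N at the free edge, 2.5 N at mid-length, when level). Pressing it level at mid-length takes about 3 N.
- slot (a joint): Slide of the hinge pin, with the whole flap, along the tub's +x in its slots, m: 0 = back towards the hinge side (start, 0 to 3 mm), 0.020 = fully forward under the lip (hard stop). It stays where left; friction about 2.5 N. With the flap level the free edge is 6 mm short of the lip at 0 and 14 mm beneath it at 0.020. If it is slid forward before the flap is level, the flap comes down on top of the lip instead.
- flap_hinge (a point): Point on the flap's hinge axis at mid-width, 72 mm above the table; it shows the same slide as the slot joint. Axes are those of the flap: x along the plate to the free edge, z out of its outer face (up when folded down), y along the hinge as the tub's y. In the tub's frame it lies at x = -70 mm + slot.
- flap_edge (a point): Middle of the flap's free edge, at half the plate's thickness: 120 mm from the hinge axis.
- flap_ridge (a point): Top centre of the push ridge, a low bar across the flap's outer face: 8 mm thick along the flap, 60 mm long across it, standing 10 mm proud of the face. It lies 88 mm from the hinge; the plain face from the hinge to the ridge (84 mm) is free for a fingertip that presses down and pushes the ridge towards the lip.
- lip_edge (a point): Middle of the lower inner edge of the lip, the white strip on the far wall that reaches 29 mm back over the tub across its full width: 4 mm thick, its underside 83 mm and its top 87 mm above the table. It lies at x = 56 mm, z = 83 mm in the tub's frame. The level flap's upper face is at 74 mm, so there is 9 mm of height to spare.
- cup: Bystander: paper cup, 80 mm across and 95 mm high, upright; origin at the centre of its underside.
- bottle: Bystander: amber glass bottle, 62 mm across and 190 mm high, upright; origin at the centre of its underside.
- tape: Bystander: cardboard-brown roll of tape lying flat, 90 mm across and 36 mm high; origin at the centre of its underside.
Mind the look-alikes: they are no part of the job. There is more than one size of the tub; the job needs the smaller.

How it is judged:
By the outcome, as a careful person would: the job done as asked, in the order asked, and still so for the second after the job is handed in, with the robot touching nothing.
It also fails if it takes over 38 s, if anything falls off the work surface, if the arm or the gripper's body presses on something with over 40 N, if the wrist force passes 120 N, or if a joint passes its speed limit or range.

## Working session

There is one attempt and no reset: what is moved stays moved. The work goes in short steps, Python scripts to look and compute and a shell command to move; the robot and the scene stay as the last step left them, time stands still between calls to the robot, and variables do not carry over. Pictures are saved under pics/ and viewed, at most 10 in all, crops included, and the job is handed in when it is done.

```bash
mkdir -p pics; ls
python3 - <<'E'
from plant import sensors, viewer, ctrl
import cv2
o=sensors.get_obs();print({k:o[k] for k in("clock","tool_pos","orientation","force","opening")})
for n in("scene","side"):
    cv2.imwrite(f"pics/{n}0.png",viewer.snapshot(n)[...,::-1]);p=viewer.camera_params(n);print(n,p)
E
```

```text
pics
{'clock': 0.0, 'tool_pos': array([0.24066412, 0.63012046, 0.22565174]), 'orientation': array([ 1.79907858e+02, -8.01264345e-03, -2.09084179e+01]), 'force': array([-0.20021714, -0.0276083 , -0.39317864]), 'opening': 0.08778178830442429}
scene {'fx': 405.5376779865594, 'fy': 405.5376779865594, 'cx': 324.0732003727501, 'cy': 201.5815480789523, 'dist': array([0.00781237, 0.        , 0.        , 0.        , 0.        ]), 'extrinsics': array([[ 0.11884047,  0.99285267,  0.01097808, -0.17541833],
       [-0.50359065,  0.05074156,  0.86245102,  0.1485669 ],
       [ 0.85572975, -0.10802255,  0.50602147, -1.35443446],
       [ 0.        ,  0.        ,  0.        ,  1.        ]])}
side {'fx': 441.10804692794153, 'fy': 441.10804692794153, 'cx': 316.81594363666073, 'cy': 203.56416151950762, 'dist': array([-0.0215795,  0.       ,  0.       ,  0.       ,  0.       ]), 'extrinsics': array([[ 0.96295744, -0.26958133, -0.00623451, -0.44148888],
       [ 0.16077117,  0.55541365,  0.81588498, -0.22732246],
       [-0.21648463, -0.78666485,  0.57818061, -1.09235853],
       [ 0.        ,  0.        ,  0.        ,  1.        ]])}
```

View pics/scene0.png

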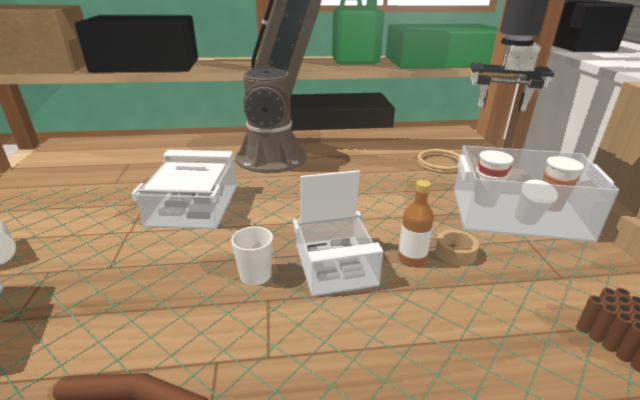

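View pics/side0.png

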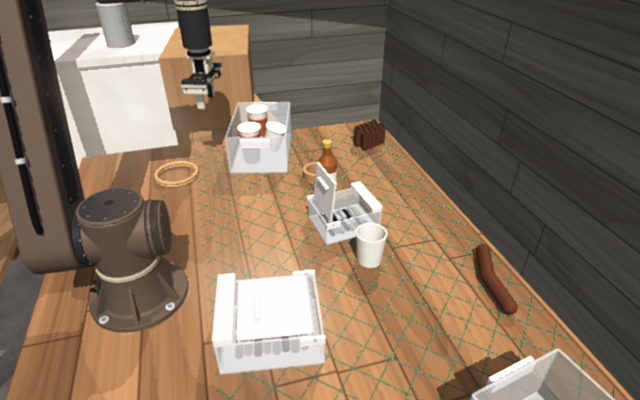

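Candidate tubs:
- Scene (338,250) / side (343,210): small tub, batteries inside, white flap upright. This fits "smaller, standing open".
- Scene (190,190) / side (268,315): larger tub with its flap already down.
- Scene (530,190) and side (560,390): lidless bins.

I'll confirm with one enlarged crop of both views.

Run:
```python
import cv2,numpy as np
a=cv2.imread("pics/scene0.png")[160:300,280:400];b=cv2.imread("pics/side0.png")[155:255,290:400]
a=cv2.resize(a,None,fx=4,fy=4,interpolation=cv2.INTER_CUBIC)[:, :400+80]
b=cv2.resize(b,(308,280),interpolation=cv2.INTER_CUBIC)
c=np.zeros((560,800,3),np.uint8);c[:,:480]=a;c[:280,484:792]=b
cv2.imwrite("pics/crop.png",c)
```

```text
(no output)
```

View pics/crop.png

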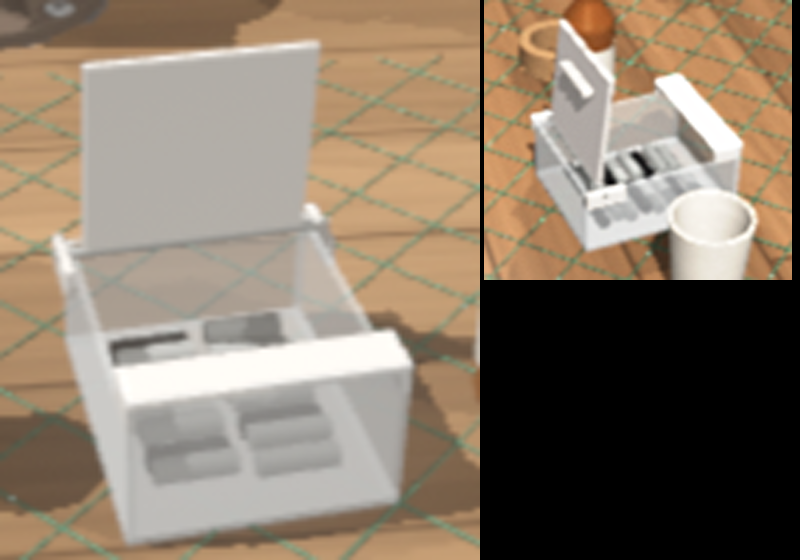

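The crop confirms it: small tub with upright flap and push ridge, batteries inside. In full scene pixels:
- lip top front corners about (311.8,260.5) and (382.8,251.3)
- tub bottom front corners (311.8,295.5) and (379.5,284.5)
- flap top corners (300.5,176.3) and (360,170.8)

```bash
cat > h.py <<'E'
import cv2,numpy as np
from plant import viewer
def ray(p,uv):
    K=np.array([[p["fx"],0,p["cx"]],[0,p["fy"],p["cy"]],[0,0,1]])
    x,y=cv2.undistortPoints(np.array([[uv]],float),K,np.array(p["dist"]))[0,0]
    E=np.array(p["extrinsics"]);R=E[:3,:3]
    return -R.T@E[:3,3],R.T@np.array([x,-y,-1.])
def plane(p,uv,z):
    c,d=ray(p,uv);return c+d*(z-c[2])/d[2]
def proj(p,X):
    E=np.array(p["extrinsics"]);c=E[:3,:3]@np.asarray(X)+E[:3,3];c=c*[1,-1,-1]
    K=np.array([[p["fx"],0,p["cx"]],[0,p["fy"],p["cy"]],[0,0,1]])
    return cv2.projectPoints(c[None],np.zeros(3),np.zeros(3),K,np.array(p["dist"]))[0].ravel()
E
python3 - <<'E'
from h import *
p=viewer.camera_params("scene");s=viewer.camera_params("side")
f=lambda u,v:(280+u/4,160+v/4)
g=lambda u,v:(290+(u-484)/2.8,155+v/2.8)
P={n:plane(p,f(*uv),z) for n,uv,z in[("ltL",(127,402),.087),("ltR",(411,365),.087),("lbL",(115,372),.087),("lbR",(388,336),.087),("bL",(127,542),0),("bR",(398,498),0)]}
for n in P:print(n,P[n].round(4))
for n,uv in[("side lip top back far",(655,82)),("side back? near",(712,152)),("front near",(740,143)),("front far",(683,74))]:print(n,plane(s,g(*uv),.087).round(4))
for n,uv in [("far back",(655,82))]:pass
for a,b in[("ltL","ltR"),("bL","bR")]:
    d=P[b]-P[a];L=np.linalg.norm(d[:2]);ax=np.array([d[1],-d[0]])/L;yaw=np.degrees(np.arctan2(ax[1],ax[0]))
    print(a,L,"yaw",yaw,"origin",(P[a]+P[b])[:2]/2-.085*ax)
# flap edge
def tri(a,b):
    (c1,d1),(c2,d2)=ray(p,a),ray(s,b)
    t=np.linalg.lstsq(np.c_[d1,-d2],c2-c1,rcond=None)[0]
    A,B=c1+d1*t[0],c2+d2*t[1];return (A+B)/2,np.linalg.norm(A-B)
print(tri(f(82,65),g(608,78)),tri(f(320,43),g(560,22)))
for n,uv,z in[("cup",(255,275),0),("bottle",(414,262),0)]:print(n,plane(p,uv,z).round(3))
E
```

```text
ltL [0.667 0.073 0.087]
ltR [0.6534 0.2103 0.087 ]
lbL [0.644  0.0695 0.087 ]
lbR [0.6295 0.2047 0.087 ]
bL [0.6664 0.0727 0.    ]
bR [0.6497 0.2119 0.    ]
side lip top back far [0.6248 0.2061 0.087 ]
side back? near [0.6368 0.0683 0.087 ]
front near [0.6696 0.0749 0.087 ]
front far [0.6595 0.2128 0.087 ]
ltL 0.13794022113448223 yaw 5.660305053821119 origin [0.57560407 0.13325804]
bL 0.14024524345714864 yaw 6.845661306068597 origin [0.5736616 0.132175 ]
(array([0.5266792 , 0.06554133, 0.19307813]), np.float64(0.005789342084476871)) (array([0.51320506, 0.18794782, 0.19016484]), np.float64(0.0003261178471658028))
cup [ 0.594 -0.039  0.   ]
bottle [0.587 0.304 0.   ]
```

```bash
python3 -m pendant '[[-1,[0.392,0.394,0],[0,0,-27]],[-1,[0.392,0.394,0],[0,0,-27]],[-1,[0.392,0.394,0],[0,0,-27]],[-1,[0.392,0.394,0],[0,0,-27]],[-1,[0.392,0.394,0],[0,0,-27]],[-1,[0.392,0.394,0],[0,0,-27]],[-1,[0.392,0.394,0],[0,0,-27]],[-1,[0.392,0.394,0],[0,0,-27]],[-1,[0.392,0.394,0],[0,0,-27]],[-1,[0.392,0.394,0],[0,0,-27]]]'
```

```text
clock: 0.93
tool_pos: [0.4101, 0.2477, 0.2266]
orientation: [-180.0, 0.0, 6.1]
force: [1.1, -0.4, -0.4]
opening: 0.0262
gripper_force: 0.0
```

```bash
python3 -m pendant '[[-1,[0.042,0.131,0],[0,0,0]],[-1,[0.042,0.131,0],[0,0,0]],[-1,[0.042,0.131,0],[0,0,0]],[-1,[0.042,0.131,0],[0,0,0]],[-1,[0.042,0.131,0],[0,0,0]],[-1,[0.042,0.131,0],[0,0,0]]]'
python3 - <<'E'
from plant import sensors, viewer
import cv2,numpy as np
o=sensors.get_obs();print(o["tool_pos"],o["orientation"],o["opening"])
w=viewer.snapshot("wrist")[...,::-1];cv2.imwrite("pics/w1.png",w)
s=viewer.snapshot("side")[...,::-1];cv2.imwrite("pics/s1.png",s)
E
```

```text
clock: 1.43
tool_pos: [0.4657, 0.1231, 0.2263]
orientation: [180.0, 0.0, 6.0]
force: [-1.3, 0.4, -0.5]
opening: 0.0004
gripper_force: 0.0
[0.46570426 0.12307652 0.22632525] [1.79996416e+02 2.53538143e-02 5.95438725e+00] 0.0003724088785426312
```

View pics/w1.png

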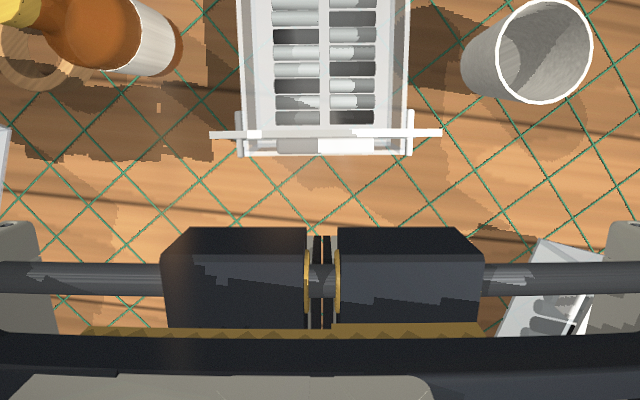

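The wrist view shows the tub square to the tool. The flap's top edge runs (209,135) to (442,131), the ridge is below it at about (324,146), and the tub's rear corners are at (238,157) and (412,155).

Run:
```python
from h import *
from plant import sensors
p=viewer.camera_params("wrist");o=sensors.get_obs();T=o["tool_pos"];y=np.radians(6);R=np.array([[np.cos(y),np.sin(y)],[-np.sin(y),np.cos(y)]])
for n,uv,z in[("flapL",(209,133),.191),("flapR",(442,130),.191),("ridgeL",(274,152),.16),("ridgeR",(374,150),.16),("rearL",(238,157),.072),("rearR",(412,155),.072)]:
    q=plane(p,uv,z);print(n,q.round(4),"rel tool",(R@(q-T)[:2]).round(4))
```

```text
flapL [0.5128 0.1905 0.191 ] rel tool [0.0541 0.0608]
flapR [0.5278 0.0665 0.191 ] rel tool [ 0.056 -0.064]
ridgeL [0.5018 0.1586 0.16  ] rel tool [0.0398 0.0303]
ridgeR [0.5097 0.0965 0.16  ] rel tool [ 0.0412 -0.0324]
rearL [0.4814 0.2002 0.072 ] rel tool [0.0238 0.0737]
rearR [0.4995 0.0489 0.072 ] rel tool [ 0.026  -0.0786]
```

```bash
python3 -m pendant '[[-1,[0,0.001,0.03],[0,0,-0.8]],[-1,[0,0.001,0.06],[0,0,-0.8]],[-1,[0,0.001,0.085],[0,0,-0.8]],[-1,[0,0.001,0.085],[0,0,-0.8]]]' && python3 -m pendant '[[-1,[0.015,0,0.001],[0,0,0]],[-1,[0.025,0,0.001],[0,0,0]],[-1,[0.033,0,0.001],[0,0,0]],[-1,[0.04,0,0.002],[0,0,0]],[-1,[0.047,0,0.003],[0,0,0]],[-1,[0.055,0,0.006],[0,0,0]],[-1,[0.063,0,0.009],[0,0,0]],[-1,[0.07,0,0.014],[0,0,0]],[-1,[0.077,0,0.0195],[0,0,0]],[-1,[0.077,0,0.0195],[0,0,0]]]'
python3 - <<'E'
from plant import sensors, viewer
import cv2,numpy as np
a=viewer.snapshot("scene")[130:300,250:450,::-1]
b=viewer.snapshot("side")[100:270,260:460,::-1]
cv2.imwrite("pics/m1.png",cv2.resize(np.vstack([a,b]),None,fx=1.75,fy=1.75) if 0 else cv2.resize(np.hstack([a,b]),None,fx=2,fy=2))
E
```

```text
clock: 1.87
tool_pos: [0.4625, 0.1226, 0.1372]
orientation: [179.8, 0.4, 6.9]
force: [-1.4, -0.6, -1.1]
opening: 0.0006
gripper_force: 0.0
clock: 2.7
tool_pos: [0.5429, 0.1321, 0.1206]
orientation: [180.0, 0.1, 6.9]
force: [-0.9, -0.7, 0.6]
opening: 0.0004
gripper_force: 0.3
```

View pics/m1.png

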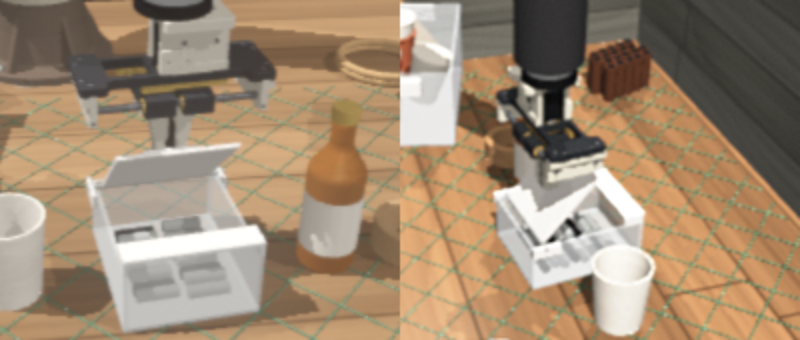

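The flap is folding cleanly, at about 45° with the tip behind the ridge. I'll carry on down.

```bash
python3 -m pendant '[[-1,[0.006,0,0.006],[0,0,0]],[-1,[0.011,0,0.0135],[0,0,0]],[-1,[0.015,0,0.021],[0,0,0]],[-1,[0.0185,0,0.0295],[0,0,0]],[-1,[0.02,0,0.038],[0,0,0]],[-1,[0.021,0,0.043],[0,0,0]],[-1,[0.021,0,0.045],[0,0,0]],[-1,[0.021,0,0.045],[0,0,0]],[-1,[0.021,0,0.045],[0,0,0]]]'
```

```text
clock: 3.55
tool_pos: [0.5631, 0.1348, 0.0771]
orientation: [180.0, -0.0, 6.9]
force: [1.3, 0.3, 2.1]
opening: 0.0002
gripper_force: 1.0
```

```bash
python3 -m pendant '[[-1,[0,0,0.001],[0,0,0]],[-1,[0,0,0.002],[0,0,0]],[-1,[0,0,0.003],[0,0,0]],[-1,[0,0,0.003],[0,0,0]],[-1,[0,0,0.003],[0,0,0]]]'; python3 -m pendant '[[-1,[0,0,0.001],[0,0,0]],[-1,[0,0,0.001],[0,0,0]],[-1,[0,0,0.001],[0,0,0]]]'
```

```text
clock: 3.97
tool_pos: [0.5633, 0.1348, 0.0743]
orientation: [-180.0, -0.0, 6.9]
force: [1.5, -1.1, 2.4]
opening: 0.0005
gripper_force: 1.2
clock: 4.22
tool_pos: [0.5633, 0.1348, 0.0737]
orientation: [-180.0, -0.0, 6.9]
force: [-0.5, -0.3, 6.3]
opening: 0.0004
gripper_force: 3.6
```

Level and bottomed at 6 N. At this height the edge can't be on top of the lip. Now slide forward.

```bash
python3 -m pendant '[[-1,[0.004,0,0],[0,0,0]],[-1,[0.008,0,0],[0,0,0]],[-1,[0.012,0,0],[0,0,0]],[-1,[0.015,0,0],[0,0,0]],[-1,[0.015,0,0],[0,0,0]]]'; python3 -m pendant '[[-1,[0.002,0,0],[0,0,0]],[-1,[0.004,0,0],[0,0,0]],[-1,[0.006,0,0],[0,0,0]],[-1,[0.006,0,0],[0,0,0]]]'
python3 - <<'E'
from plant import viewer
import cv2,numpy as np
a=viewer.snapshot("scene")[130:300,250:450,::-1]
b=viewer.snapshot("side")[100:270,260:460,::-1]
cv2.imwrite("pics/m2.png",cv2.resize(np.hstack([a,b]),None,fx=2,fy=2,interpolation=cv2.INTER_CUBIC))
E
```

```text
clock: 4.63
tool_pos: [0.5781, 0.1365, 0.0736]
orientation: [180.0, 0.0, 6.9]
force: [-0.9, -0.5, 9.8]
opening: 0.0005
gripper_force: 4.1
clock: 4.97
tool_pos: [0.5822, 0.1367, 0.0732]
orientation: [180.0, 0.2, 6.9]
force: [-7.6, -1.1, 11.4]
opening: 0.0008
gripper_force: 5.7
```

View pics/m2.png

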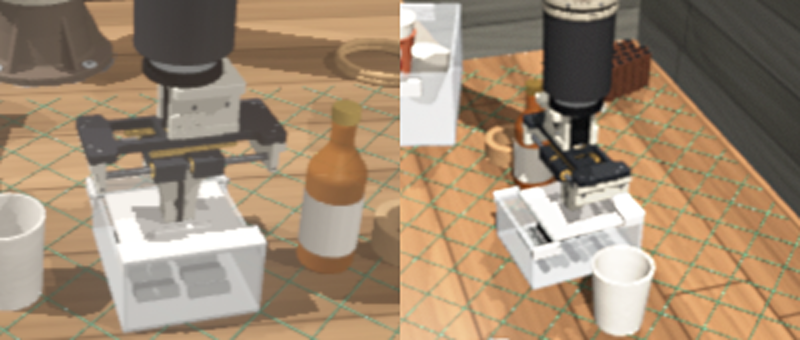

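Flap level, edge just short of the lip, ridge now in contact (Fx −7.6 N). The press has crept up to 11 N, so I'll ease it slightly and push on.

```bash
python3 -m pendant '[[-1,[0,0,-0.0005],[0,0,0]],[-1,[0.001,0,-0.0008],[0,0,0]],[-1,[0.002,0,-0.0008],[0,0,0]],[-1,[0.003,0,-0.0008],[0,0,0]],[-1,[0.003,0,-0.0008],[0,0,0]]]'; python3 -c "
from plant import sensors;o=sensors.get_obs();print(o['force'],o['tool_pos'])"
```

```text
clock: 5.48
tool_pos: [0.5851, 0.137, 0.0736]
orientation: [180.0, 0.2, 6.9]
force: [-4.3, -1.4, 8.3]
opening: 0.0001
gripper_force: 3.7
[-4.30017751 -1.3992222   8.31797233] [0.58509751 0.13698137 0.07360618]
```

```bash
python3 -m pendant '[[-1,[0.002,0,-0.0003],[0,0,0]],[-1,[0.004,0,-0.0003],[0,0,0]],[-1,[0.006,0,-0.0003],[0,0,0]],[-1,[0.006,0,-0.0003],[0,0,0]]]';python3 -m pendant '[[-1,[0.002,0,0],[0,0,0]],[-1,[0.004,0,0],[0,0,0]],[-1,[0.005,0,0],[0,0,0]],[-1,[0.005,0,0],[0,0,0]]]'
```

```text
clock: 5.82
tool_pos: [0.5924, 0.1381, 0.0739]
orientation: [180.0, 0.1, 6.9]
force: [-3.0, -0.5, 5.1]
opening: 0.0007
gripper_force: 2.0
clock: 6.15
tool_pos: [0.5979, 0.139, 0.0739]
orientation: [180.0, 0.0, 6.9]
force: [-2.0, -0.2, 2.5]
opening: 0.0004
gripper_force: 2.8
```

```bash
for i in 1 ; do python3 -m pendant '[[-1,[0.001,0,0.0003],[0,0,0]],[-1,[0.002,0,0.0003],[0,0,0]],[-1,[0.002,0,0.0003],[0,0,0]]]'; done; python3 -m pendant '[[-1,[0.001,0,0],[0,0,0]],[-1,[0.0015,0,0],[0,0,0]],[-1,[0.0015,0,0],[0,0,0]]]'
python3 - <<'E'
from plant import viewer
import cv2,numpy as np
a=viewer.snapshot("scene")[130:300,250:450,::-1]
b=viewer.snapshot("side")[100:270,260:460,::-1]
cv2.imwrite("pics/m3.png",cv2.resize(np.hstack([a,b]),None,fx=2,fy=2,interpolation=cv2.INTER_CUBIC))
E
```

```text
clock: 6.4
tool_pos: [0.5981, 0.1388, 0.0733]
orientation: [180.0, 0.2, 6.9]
force: [-8.1, 0.9, 5.7]
opening: 0.0008
gripper_force: 5.7
clock: 6.65
tool_pos: [0.5982, 0.1386, 0.073]
orientation: [180.0, 0.3, 6.8]
force: [-12.1, 2.0, 8.4]
opening: 0.0008
gripper_force: 7.7
```

View pics/m3.png

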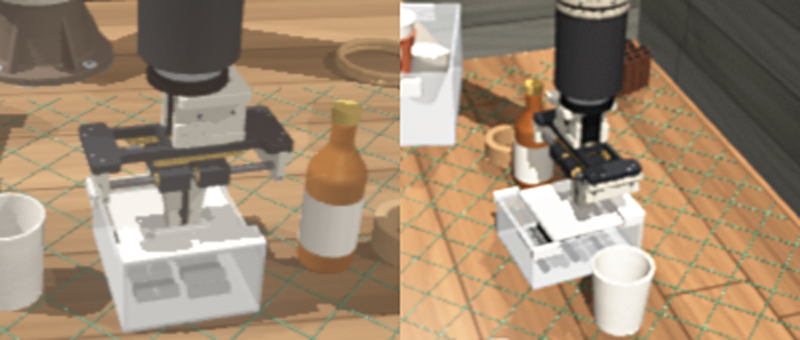

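Hard stop reached: 12 N with no more travel, edge under the lip. Back off and lift.

```bash
python3 -m pendant '[[-1,[-0.003,0,-0.001],[0,0,0]],[-1,[-0.005,0,-0.003],[0,0,0]],[-1,[-0.007,0,-0.008],[0,0,0]],[-1,[-0.009,0,-0.02],[0,0,0]],[-1,[-0.01,0,-0.05],[0,0,0]],[-1,[-0.03,0,-0.09],[0,0,0]],[-1,[-0.06,0,-0.13],[0,0,0]],[-1,[-0.1,0,-0.15],[0,0,0]],[-1,[-0.13,0,-0.15],[0,0,0]],[-1,[-0.13,0,-0.15],[0,0,0]]]'
python3 - <<'E'
from plant import viewer
import cv2,numpy as np
a=viewer.snapshot("scene")[160:300,280:400,::-1]
cv2.imwrite("pics/w2.png",viewer.snapshot("wrist")[...,::-1])
b=viewer.snapshot("side")[155:255,290:400,::-1]
c=np.zeros((560,800,3),np.uint8);c[:,:480]=cv2.resize(a,None,fx=4,fy=4,interpolation=cv2.INTER_CUBIC);c[:280,484:792]=cv2.resize(b,(308,280),interpolation=cv2.INTER_CUBIC)
w=cv2.imread("pics/w2.png");c[290:490,484:800]=cv2.resize(w,(316,200))
cv2.imwrite("pics/m4.png",c)
E
```

```text
clock: 7.58
tool_pos: [0.4679, 0.1226, 0.2277]
orientation: [-179.8, -0.2, 6.9]
force: [-0.8, -0.7, -1.8]
opening: 0.0008
gripper_force: 0.0
```

View pics/m4.png

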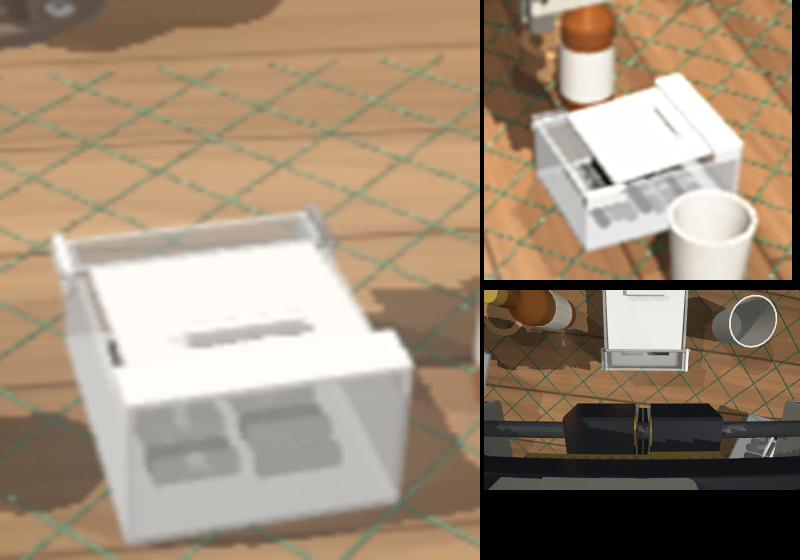

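Run:
```python
from h import *
from plant import sensors
w=cv2.imread("pics/w2.png",0);print(w[90:170:1,330])
p=viewer.camera_params("wrist")
for v in range(105,165,5):print(v,plane(p,(330,v),.074)[:2].round(4),(plane(p,(330,v),.074)[:2]-[.576,.1335])@[.993,.119])
```

```text
[235 234 234 234 233 234 234 234 234 234 233 233 234 234 233 233 233 233
 233 233 232 232 233 233 232 231 234 229 205 175 185 179 171 157 162 182
 181 180 180 179 175 175 172 173 172 170 170 171 169 168 169 167 168 168
 169 167 168 162 157 157 158 135 107 108 108 103 142 176 185 185 176 139
 109 108 110 111 106 107 106  99]
105 [0.5411 0.126 ] -0.035558765431554146
110 [0.537  0.1255] -0.0396498191190931
115 [0.533  0.1249] -0.04376426413605745
120 [0.5288 0.1244] -0.04790259334474805
125 [0.5247 0.1239] -0.05206530674796471
130 [0.5206 0.1234] -0.0562529118292385
135 [0.5164 0.1228] -0.06046592389990659
140 [0.5122 0.1223] -0.06470486645364765
145 [0.508  0.1217] -0.06897027152911071
150 [0.5037 0.1212] -0.07326268008128457
155 [0.4994 0.1207] -0.07758264236227358
160 [0.4951 0.1201] -0.08193071831216503
```

The flap's hinge end now sits at tub x ≈ −47 mm, which matches a full 20 mm slide. The tub and bystanders look unmoved, so I'm handing in.

```bash
python3 -c "
from plant import workorder;print(workorder.close_job())"
```

```text
the job is handed in; nothing more can be done
None
```

The small tub's flap is folded down and slid to its forward stop, about 20 mm by the wrist camera, and the lip was holding it shut with the arm clear; the job is handed in (about 8 s used), with the tub, cup and bottle looking unmoved and nothing sent near the tape.

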